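# Set the pill carousel to the blue tablets

## Robot

A 7-joint arm with a two-finger parallel gripper is mounted at the origin on the work surface. World frame = base frame: x ahead of the robot, y to its left, z up, the work surface at z = 0. Lengths are in m, angles in rad, forces in N, time in s.
With the tool pointing down it reaches from about 0.35 to 0.9 m from the base axis. Payload 8.1 kg.
Tool frame: the origin (TCP) lies between the finger pads; the fingertips stand 11 mm ahead of it and the grasp point (between the pads) lies 8 mm behind it; z points along the fingers, y is the line along which they close (so a half turn about z gives the same grasp; the last joint's range is limited). The gripper opens to 92 mm and grips with 3 to 60 N. Pads are 19 mm wide; open, the fingers measure 130 mm over their backs; the gripper's body (75 mm by 190 mm) begins 47 mm behind the grasp point.
Start: joints at [-1.407, 0.434, 0.025, 1.573, -0.012, 1.134, -0.075], TCP at [0.165, 0.603, 0.217] pointing down, gripper open.
Joint ranges: [-2.62, 2.62], [-0.44, 2.09], [-1.27, 1.32], [0.08, 2.57], [-1.32, 4.46], [0.12, 2], [-2.74, 2.74]. Speed limits (rad/s): [2.22, 2.22, 3.01, 3.01, 3.14, 3.14, 3.14].

## Interface

Orientations are given as a rotation vector (axis times angle).
In Python, from cell import observe, get_image, camera_params, sign_off gives the robot as it stands.
- The arm moves only by the shell command python3 -m pendant 'ROWS' [FORCE]. ROWS is JSON, one flat list of numbers, 7 for each row, row after row: the shift along the tool's x, y, z in m, then the turn, a rotation vector about the tool's x, y, z in rad, then the finger opening in m, from 0 to 0.0918. In form: [dx, dy, dz, rx, ry, rz, jaw, dx, dy, dz, rx, ry, rz, jaw, ...]. A call has 1 to 10 rows; each row shifts and turns the commanded pose from where the row before left it, along the tool's axes as they then stand; what a row does not reach is not made up. A row lasts 1/8 s, in which the tool goes at most 62.5 mm and 10.7 degrees, less where a joint would pass 70% of its speed; a pose out of reach is approached as far as the arm can. A call is refused whole if a number of a shift passes 0.0625 or a number of a turn 0.188, either way. A call with a gripper value outside its range is refused whole. The fingers move at their own pace and stop on an object; FORCE is the grip in N (left out, the last holds). Time passes only in rows, so rows that do not move let the fingers close. It gives the time, the measured TCP pose, the force, the opening and the grip force at its end, in the units of the state.
- observe(): the state, without advancing time (a new reading comes with each control period).
- get_image(name): name is "scene" or "top" or "wrist"; returns the picture (384x512x3 uint8, red, green, blue); there is no depth.
- camera_params(name): a dict with "intrinsics" (3x3 intrinsics, pixels), "eye" and "rotation" of the camera in the world; the wrist camera has in their place "T_tool_cam" (4x4, takes a point from camera to tool coordinates, whose origin is the TCP and whose axes are the flange's). Camera axes: x right, y down, z forward; pixel columns grow to the right and rows downward; lengths in m; the calibration is good to about 2 mm. A picture is of the moment at which its call begins: read the wrist's pose just before it. camera_params takes no time and is no camera call.
- sign_off(): hands the job in; it is judged then, once.
The state is a dict: "clock": time; "joints": joint angles; "dq": joint speeds; "joint_efforts": joint torques, N m; "position": TCP position; "ee_rot": TCP orientation; "force": force on the tool from outside, world axes, zero at the start; "ft_torque": the same for the moment, N m; "width": opening from 0.0 (shut) to 1.0 (fully open); "gripper_force": force on a finger pad.
Only numpy, scipy, OpenCV 4.12 (cv2) and the standard library are available. Lean on these libraries where they do the work, as an engineer would, in place of code of your own. Each camera call takes 0.05 s, during which the arm holds its last target. There are 200 camera calls.

## Task

Turn the clear lid of the round pill carousel by its black grip bar until the black-rimmed opening in the lid stands over the well with the blue tablets, then let go of it. Leave the sanitizer bottle standing where it is.

Things in the scene. Friction and masses are not known exactly. Their poses are not given: they have to be found in the camera images.
- lid_grip (a point): Point to grip on the lid's upright black bar, on the vertical axis about which the lid turns, 58 mm above the desk. Bar: 48 mm long, 14 mm thick, from the lid's flat top face (26 mm below this point) to 10 mm above this point. Axes turn with the lid: x along the bar towards the lid's opening, y across the 14 mm thickness, z up. The lid turns both ways with light friction (0.05 N m) and stays put.
- lid_opening (a point): Centre of the black-rimmed opening (29 mm radially by 24 mm wide) in the clear flat lid, at its top face, 32 mm above the desk, 45.5 mm from the lid's axis. Turns with the lid; axes as lid_grip. The lid is 138 mm across, on a round white dish 144 mm across, fixed to the desk, with ten wells 36 degrees apart: an empty one where the opening starts, two with tablets to either side of that.
- blue_tablets: Heap of blue round tablets in a blue cup, together 25 mm across, 16 mm high, in one well under the clear lid (red, yellow and green ones lie in three others). Origin: heap's centre on the well's floor, 8 mm above the desk, 45.5 mm from the lid's axis. Fixed, never more than 85 degrees from the opening at the start, so one grasp is enough.
- sanitizer_mid (a point): Bystander: middle (75 mm up) of a loose upright white bottle with blue cap and green label, 54 mm across, 150 mm high, on the desk to the left (+y) of the carousel. A phone and a blue tissue box also lie about.
There are look-alikes about, which are no part of the job. Leave any pink look-alike of the part that bears lid_grip alone.

How it is judged:
By the outcome, as a careful person would: the job done as asked, in the order asked, and still so for the second after the job is handed in, with the robot touching nothing.
It also fails if it takes over 29 s, if anything falls off the work surface, if the arm or the gripper's body presses on something with over 40 N, if the wrist force passes 120 N, or if a joint passes its speed limit or range.

## Working session

There is one attempt and no reset: what is moved stays moved. The work goes in short steps, Python scripts to look and compute and a shell command to move; the robot and the scene stay as the last step left them, time stands still between calls to the robot, and variables do not carry over. Pictures are saved under pics/ and viewed, at most 10 in all, crops included, and the job is handed in when it is done.

```bash
mkdir -p pics
python3 - <<'E'
from cell import *
import cv2,numpy as np
o=observe();print({k:np.round(o[k],3) for k in("clock","position","ee_rot","force","width")})
a=[get_image(n) for n in("scene","top")]
for n,i in zip(("scene","top"),a): cv2.imwrite(f"pics/{n}0.png",i[:,:,::-1]); 
for n in("scene","top","wrist"):print(n,camera_params(n))
E
```

```text
{'clock': np.float64(0.0), 'position': array([0.165, 0.602, 0.217]), 'ee_rot': array([-4.180e-01, -3.114e+00,  2.000e-03]), 'force': array([0.151, 0.177, 0.276]), 'width': np.float64(1.002)}
scene {'intrinsics': array([[457.60525209,   0.        , 260.80258786],
       [  0.        , 457.60525209, 185.60312946],
       [  0.        ,   0.        ,   1.        ]]), 'eye': array([1.0726997 , 0.1773268 , 0.66024454]), 'rotation': array([-1.56290336, -2.03619484,  0.78847015])}
top {'intrinsics': array([[467.54785405,   0.        , 254.50593575],
       [  0.        , 467.54785405, 182.81211478],
       [  0.        ,   0.        ,   1.        ]]), 'eye': array([0.47159357, 0.05429514, 0.81556846]), 'rotation': array([-2.16659955,  2.15846165, -0.15765258])}
wrist {'intrinsics': array([[317.71140249,   0.        , 254.82771535],
       [  0.        , 317.71140249, 186.02106304],
       [  0.        ,   0.        ,   1.        ]]), 'T_tool_cam': array([[ 1.48786361e-04, -9.50942160e-01, -3.09368691e-01,
         8.48132990e-02],
       [ 9.99999983e-01,  1.07334150e-04,  1.51010078e-04,
        -2.10429986e-04],
       [-1.10396024e-04, -3.09368708e-01,  9.50942159e-01,
        -1.67138270e-01],
       [ 0.00000000e+00,  0.00000000e+00,  0.00000000e+00,
         1.00000000e+00]])}
```

View pics/scene0.png

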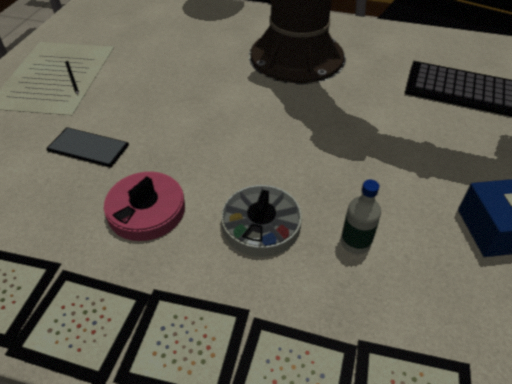

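View pics/top0.png

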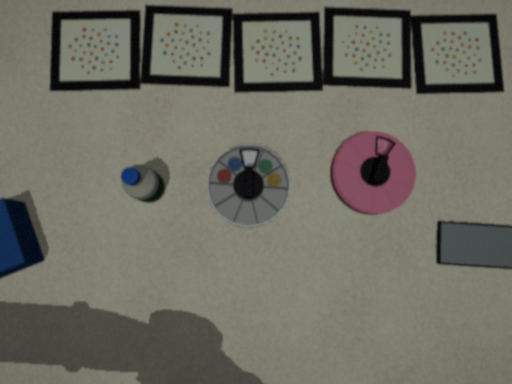

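The clear-lid carousel is at about (261,215) in the scene picture and (248,185) in the top one. The pink look-alike is at top (374,172) and the bottle at top (143,182). I'll enlarge the carousel in both views.

Run:
```python
import cv2,numpy as np
t=cv2.imread("pics/top0.png")[135:235,200:300];s=cv2.imread("pics/scene0.png")[175:260,211:311]
f=lambda i:cv2.convertScaleAbs(cv2.resize(i,(800,int(i.shape[0]*8))),alpha=1.5)
t=cv2.resize(f(t),(600,600));cv2.imwrite("pics/tc.png",t);cv2.imwrite("pics/sc.png",cv2.resize(f(s),(700,595)))
```

```text
(no output)
```

View pics/tc.png

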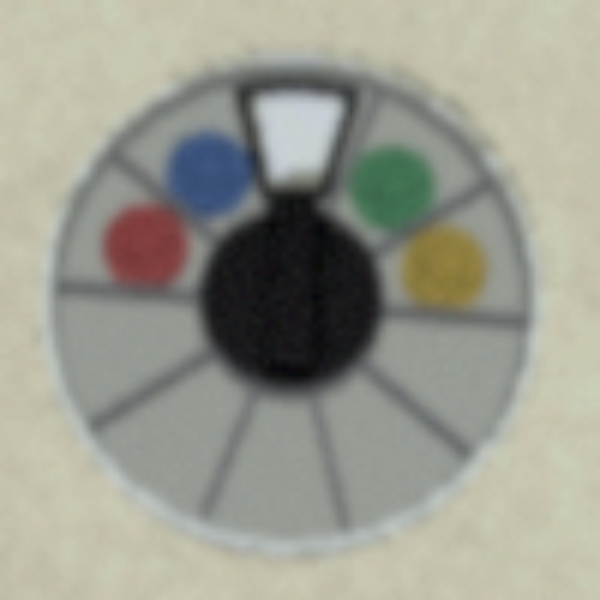

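View pics/sc.png

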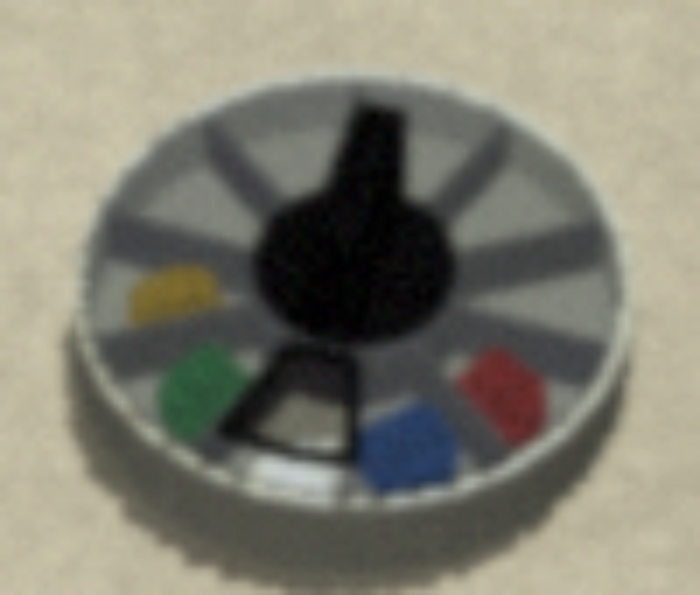

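In the top crop, the opening's centre is at about (298,142), the blue heap at (208,173) and the dish's centre at about (292,305). In the scene crop the opening is at about (308,400), blue at (410,448) and the bar's far top end at (381,107).

```bash
cat > h.py <<'E'
import numpy as np,cv2
from cell import camera_params
from scipy.spatial.transform import Rotation as R
def ray(n,u,v,o=None):
    p=camera_params(n);K=p["intrinsics"]
    d=np.linalg.solve(K,[u,v,1])
    if n=="wrist":
        T=p["T_tool_cam"];Rt=R.from_rotvec(o["ee_rot"]).as_matrix()
        return Rt@T[:3,3]+o["position"],Rt@T[:3,:3]@d
    return p["eye"],R.from_rotvec(p["rotation"]).as_matrix()@d
def at(r,z): return r[0]+r[1]*(z-r[0][2])/r[1][2]
def tri(*rs):
    A=0;b=0
    for e,d in rs:
        d=d/np.linalg.norm(d);P=np.eye(3)-np.outer(d,d);A=A+P;b=b+P@e
    return np.linalg.solve(A,b)
E
python3 - <<'E'
from h import *
T=lambda x,y:ray("top",200+x/6-.4,135+y/6-.4);S=lambda x,y:ray("scene",211+x/7-.4,175+y/7-.4)
np.set_printoptions(precision=4,suppress=True)
op=[tri(T(*a),S(*b)) for a,b in zip([(243,90),(357,90),(325,190),(270,190)],[(357,460),(222,437),(283,345),(357,350)])]
print(np.array(op)); c=np.mean(op,0);print("open",c)
bl=tri(T(208,173),S(410,445));print("blue",bl)
for n,a in dict(red=(146,247),green=(392,187),yel=(445,268),blue=(208,173),opn=(298,140)).items(): print(n,at(T(*a),.032 if n=="opn" else .022))
P=np.array([at(T(*a),.03) for a in[(50,300),(535,310),(290,60),(290,548),(120,120),(465,475)]])
A=np.c_[2*P[:,:2],np.ones(6)];s=np.linalg.lstsq(A,(P[:,:2]**2).sum(1),rcond=None)[0]
C=s[:2];print("dish",C,"r",np.sqrt(s[2]+C@C))
for n,a in dict(red=(146,247),green=(392,187),yel=(445,268),blue=(208,173),opn=(298,140)).items():
    d=at(T(*a),.032 if n=="opn" else .022)[:2]-C;print(n,np.linalg.norm(d),np.degrees(np.arctan2(d[1],d[0])))
print("hub",at(T(291,298),.034), "bar end scene z68", at(S(381,107),.068))
E
```

```text
[[0.63   0.0672 0.0315]
 [0.6306 0.0341 0.0298]
 [0.6015 0.0423 0.0325]
 [0.6006 0.0594 0.0354]]
open [0.6157 0.0508 0.0323]
blue [0.6093 0.0766 0.0135]
red [0.5864 0.0935 0.022 ]
green [0.6041 0.0233 0.022 ]
yel [0.5807 0.0081 0.022 ]
blue [0.6079 0.076  0.022 ]
opn [0.6158 0.0503 0.032 ]
dish [0.5705 0.052 ] r 0.06932661499119216
red 0.04444542141983533 69.02072574446959
green 0.04428337731602052 -40.53458657252838
yel 0.0451175649327906 -76.81992571786806
blue 0.04445584808189524 32.64902786043488
opn 0.045376339219936834 -2.1725065995984174
hub [0.5704 0.0521 0.034 ] bar end scene z68 [0.5493 0.0531 0.068 ]
```

```bash
python3 -m pendant '[-0.045,-0.0355,0,0,0,0,0.0918,-0.045,-0.0355,0,0,0,0,0.0918,-0.045,-0.0355,0,0,0,0,0.0918,-0.045,-0.0355,0,0,0,0,0.0918,-0.045,-0.0355,0,0,0,0,0.0918,-0.045,-0.0355,0,0,0,0,0.0918,-0.045,-0.0355,0,0,0,0,0.0918,-0.045,-0.0355,0,0,0,0,0.0918,-0.045,-0.0355,0,0,0,0,0.0918,-0.045,-0.0355,0,0,0,0,0.0918]'
python3 -m pendant '[-0.045,-0.0355,0,0,0,-0.115,0.06,-0.035,-0.044,0,0,0,-0.115,0.06,0,0,0,0,0,0,0.06]'
python3 - <<'E'
from h import *
from cell import *
o=observe();i=get_image("wrist");cv2.imwrite("pics/w0.png",cv2.convertScaleAbs(i[:,:,::-1],alpha=1.5))
import json;json.dump({k:list(o[k]) for k in("position","ee_rot")},open("o0.json","w"))
M=R.from_rotvec(o["ee_rot"]).as_matrix();print(o["clock"],o["position"],M.round(3),np.round(o["joints"],2))
print("bottle",at(ray("top",131,177),.15),at(ray("top",152,188),.0))
E
```

```text
clock: 1.35
position: [0.5059, 0.1402, 0.2172]
ee_rot: [-0.418, -3.114, -0.0]
force: [0.4, 1.1, 0.6]
width: 1.0
gripper_force: 0.0
clock: 1.72
position: [0.5686, 0.041, 0.217]
ee_rot: [0.068, 3.141, -0.004]
force: [-0.8, 1.5, 0.7]
width: 0.721
gripper_force: 0.0
1.725 [0.56860372 0.04099346 0.21698082] [[-0.999  0.043  0.   ]
 [ 0.043  0.999 -0.003]
 [-0.    -0.003 -1.   ]] [-0.38  0.35  0.28  1.73 -0.11  1.08  1.47]
bottle [0.56539466 0.22009608 0.15      ] [0.5672805 0.2201619 0.       ]
```

View pics/w0.png

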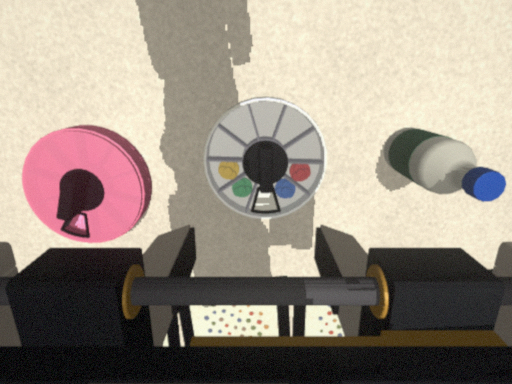

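The wrist view shows the hub at (265,160), the opening at (266,199), blue at (285,188) and the bottle well off to the right.

Run:
```python
from h import *
import json
np.set_printoptions(precision=4,suppress=True)
o={k:np.array(v) for k,v in json.load(open("o0.json")).items()}
W=lambda u,v:ray("wrist",u,v,o);T=lambda x,y:ray("top",200+x/6-.4,135+y/6-.4)
print("hub",at(W(265,160),.033),tri(W(265,160),T(291,298)));print("open",tri(W(266,199.5),T(298,140)),"blue",tri(W(285.5,188),T(208,173)))
w=cv2.imread("pics/w0.png")[90:225,200:330];cv2.imwrite("pics/w0c.png",cv2.resize(w,(578,600),interpolation=cv2.INTER_CUBIC))
```

```text
hub [0.5676 0.052  0.033 ] [0.5736 0.0523 0.0077]
open [0.6157 0.051  0.0321] blue [0.61   0.0766 0.0094]
```

View pics/w0c.png

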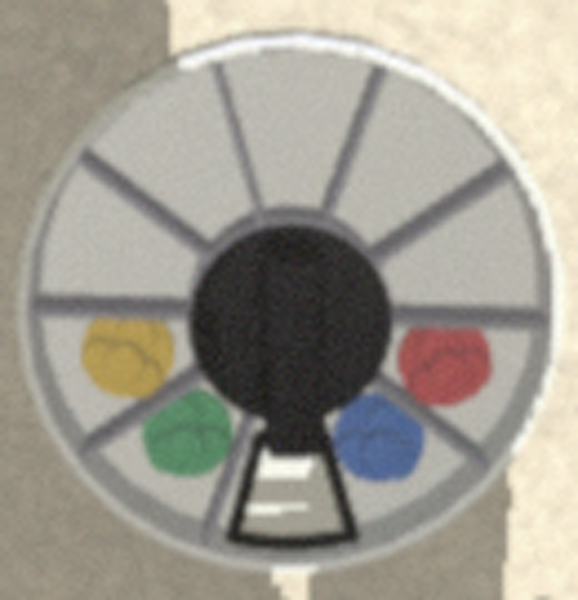

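```bash
python3 -m pendant '[-0.0014,0.0115,0.0,0,0,-0.02,0.05,0,0,0.03,0,0,0,0.05,0,0,0.04,0,0,0,0.05,0,0,0.04,0,0,0,0.05,0,0,0.03,0,0,0,0.05,0,0,0.017,0,0,0,0.05,0,0,0.01,0,0,0,0.05,0,0,0,0,0,0,0.05]'
python3 - <<'E'
from cell import *
import cv2
from h import *
o=observe();i=get_image("wrist");M=R.from_rotvec(o["ee_rot"]).as_matrix();print(o["position"],M.round(3),o["force"])
w=cv2.convertScaleAbs(i[:,:,::-1],alpha=1.5);cv2.imwrite("pics/w1.png",w)
E
```

```text
clock: 2.78
position: [0.5691, 0.059, 0.0504]
ee_rot: [-0.025, -3.141, -0.0]
force: [0.6, -0.3, 0.2]
width: 0.542
gripper_force: 0.0
[0.56906005 0.05898344 0.05038978] [[-1.     0.016 -0.   ]
 [ 0.016  1.     0.   ]
 [ 0.     0.    -1.   ]] [ 0.58458098 -0.29767057  0.24038714]
```

View pics/w1.png

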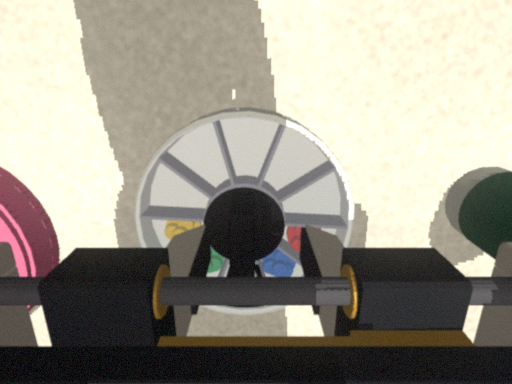

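The bar, at column 243, is left of the mid-line between the fingers at 254. That agrees with the 7 mm offset in y, so I'll correct it and close.

```bash
python3 -m pendant '[-0.0015,-0.007,0,0,0,0,0.05,0,0,0,0,0,0,0.05,0,0,0,0,0,0,0.0,0,0,0,0,0,0,0.0,0,0,0,0,0,0,0.0,0,0,0,0,0,0,0.0,0,0,0,0,0,0,0.0]' 15; python3 -m pendant '[0,0,0,0,0,0,0,0,0,0,0,0,0,0]'
```

```text
clock: 3.7
position: [0.5704, 0.0518, 0.0503]
ee_rot: [-0.026, -3.141, -0.001]
force: [-0.2, 2.3, 0.5]
width: 0.154
gripper_force: 15.0
clock: 3.95
position: [0.5705, 0.0518, 0.0503]
ee_rot: [0.026, 3.141, 0.001]
force: [0.4, 3.4, -0.4]
width: 0.151
gripper_force: 15.0
```

```bash
python3 -m pendant '[0,0,0,0,0,-0.1,0,0,0,0,0,0,-0.1,0,0,0,0,0,0,-0.1,0,0,0,0,0,0,-0.1,0,0,0,0,0,0,-0.1,0,0,0,0,0,0,-0.1,0,0,0,0,0,0,0,0,0,0,0,0,0,0,0]'
python3 - <<'E'
from cell import *
from h import *
o=observe();M=R.from_rotvec(o["ee_rot"]).as_matrix();print(np.degrees(np.arctan2(M[1,1],M[0,1])),o["force"],o["ft_torque"])
i=get_image("scene");t=get_image("top");cv2.imwrite("pics/s2.png",i[:,:,::-1])
w=cv2.convertScaleAbs(i[175:260,211:311,::-1],alpha=1.5);cv2.imwrite("pics/s2c.png",cv2.resize(w,(700,595),interpolation=cv2.INTER_CUBIC))
E
```

```text
clock: 4.95
position: [0.5706, 0.0511, 0.0503]
ee_rot: [-0.899, 3.01, -0.0]
force: [0.4, 0.0, -1.2]
width: 0.15
gripper_force: 15.0
123.276042389296 [ 0.4462173   0.04578122 -1.2422406 ] [ 0.19839432 -0.19275297  0.06673353]
```

View pics/s2c.png

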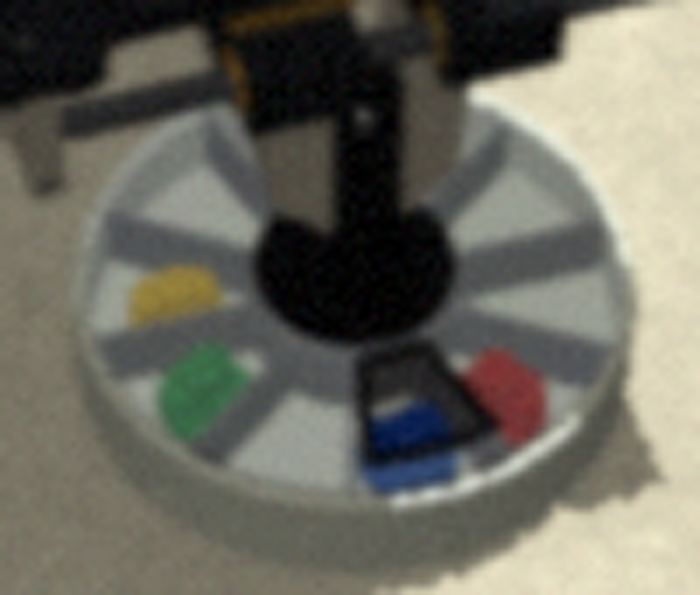

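The opening's corners are at about (365,352), (432,345), (492,432) and (368,462), over the blue heap. Now I'll release, rise, and check from above.

```bash
python3 -m pendant '[0,0,0,0,0,0,0.05,0,0,0,0,0,0,0.05,0,0,0,0,0,0,0.05,0,0,-0.04,0,0,0,0.05,0,0,-0.05,0,0,0,0.05,0,0,-0.05,0,0,0,0.05,0,0,-0.03,0,0,0,0.05]'
python3 -m pendant '[0.06,0,0,0,0,0,0.05,0.06,0,0,0,0,0,0.05,0.05,0,0,0,0,0,0.05,0,0,0,0,0,0,0.05]'
python3 - <<'E'
from cell import *
from h import *
t=get_image("top");w=cv2.convertScaleAbs(t[135:235,200:300,::-1],alpha=1.5);cv2.imwrite("pics/t3.png",cv2.resize(w,(600,600),interpolation=cv2.INTER_CUBIC))
E
```

```text
clock: 5.92
position: [0.5711, 0.0513, 0.2231]
ee_rot: [-0.902, 3.006, -0.0]
force: [-0.2, -0.2, -0.9]
width: 0.543
gripper_force: 0.0
clock: 6.42
position: [0.4255, -0.0445, 0.2205]
ee_rot: [0.897, -3.01, -0.0]
force: [0.4, 0.4, -0.4]
width: 0.544
gripper_force: 0.0
```

View pics/t3.png

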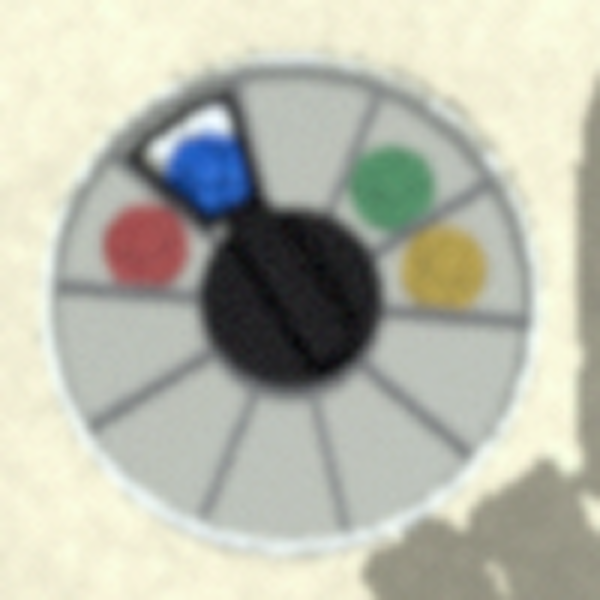

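The opening has corners (132,155), (236,92), (262,208) and (212,224) and frames the blue heap at (208,173). Checking the angle.

Run:
```python
from h import *
T=lambda x,y:ray("top",200+x/6-.4,135+y/6-.4)
C=np.array([.5705,.052]);g=lambda v:(np.linalg.norm(v),np.degrees(np.arctan2(v[1],v[0])))
for p in[(132,155),(236,92),(184,123)]:print(g(at(T(*p),.032)[:2]-C))
for z in(.016,.022):print("blue",g(at(T(208,173),z)[:2]-C))
```

```text
(np.float64(0.06091267314515081), np.float64(48.048676453422935))
(np.float64(0.061177550467186946), np.float64(15.15857847311701))
(np.float64(0.058671115469516394), np.float64(31.524488954240322))
blue (np.float64(0.045404944925040075), np.float64(32.19838443585112))
blue (np.float64(0.04444723833753116), np.float64(32.72698498577713))
```

The opening stands at 31.6° and the blue tablets at about 32.4°, so they line up within 1°. The robot is clear of everything.

```bash
python3 -c "
from cell import *
print(sign_off())"
```

```text
the job is handed in; nothing more can be done
None
```

The lid's opening now stands over the blue tablets (within about 1°), the lid is released, the bottle was not touched, and the job was handed in at about 6.5 s.

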